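Take a wood sample up in the tongs for oiling

TASK

Get the flat square wood block ready for oiling: stand it upright on one of its thin edges on the bench and let go of it, then take the spring tongs out of their holder and close their jaws on the two broad faces of the standing block. Lift the block with the tongs and hold it over the drip tray, well clear of it; finish while still holding it there in the squeezed tongs, with nothing but the tongs touching the block. Leave the oil can, the cork block and the long offcut where they are.

Things in the scene. Friction and masses are not known exactly. Their poses are not given: they have to be found in the camera images.
- wood_block: plain square wooden offcut, 55 x 55 x 20 mm, about 31 g, lying flat on the bench at the start. Origin at the centre of one broad face (then the underside); z is normal to the broad faces, x and y run along the square sides. Lying flat it is too wide for the tongs; on edge it is 55 mm tall, 20 mm thick
- block_center (a point): centre of the wooden block (10 mm from the origin along its z); 27.5 mm above the bench when the block stands on edge
- tongs: spring tongs, 100 g, upright, jaws down, in the holder: steel barrel (hinge) on top, two flat arms with black grip sleeves, rubber jaw pads below. Origin midway between the sleeves (fixed to the +y arm); z up, y is the line along which they close. Barrel top 47 mm above the origin; sleeves from 22 above to 24 mm below, 24 mm wide in x; over them 43 mm open at the origin (47 at their lower end)
- jaw_mid (a point): point midway between the open jaw pads, 79 mm straight below the tongs' origin. Pads 24 mm wide (x), 28 mm tall, gap 40 mm when open; jaw ends 92 mm below the origin (93 closed)
- tongs_arm (a joint): squeeze of the tongs, rad: 0 open (arms spread 0.083 each), 0.166 closed on 20 mm (arms parallel, 37 mm over the sleeves), 0.30 nearly shut. A spring opens them: at the origin the sleeves take 5 N to start, 9 N to reach 0.166. Jaws move 3 times as far as the sleeves, with a third of the further force: 20 to 40 N of grip holds the block. A hard grip on empty jaws shuts them; loosened they reopen
- holder: wooden tongs holder fixed to the bench: foot 90 x 110 x 8 mm, on it a well, walls 8 mm thick, top 50 mm above the bench, inside 30 (x) x 66 (y) mm, floor at 8 mm. Origin under its centre; the tongs stand in it, y along its y, their origin 100 mm above the bench; raise them 45 mm to clear it. It stands left or right of the block, the tray on the other side
- tray: square aluminium drip tray fixed to the bench, 150 x 150 mm, rim 24 mm above the bench, empty. Origin under its centre. Block centre within 50 mm of its centre seen from above and 75 mm or more above the bench counts as held over it, well clear
- oil_can: oil can with a thin spout, 76 mm wide, 125 mm tall, standing at the back; leave it alone. Origin under its centre
- cork_block: cork sanding block 63 x 110 x 34 mm behind the work; leave it alone. Origin under its centre
- long_offcut: oblong wooden offcut 45 x 90 x 22 mm behind the work, not the one to take; leave it alone. Origin under its centre
There are look-alikes about, which are no part of the job. What is shaped like the tongs but turquoise is not meant.

How it is judged (in metres and radians):
On the way, in this order (a step that is already met when the one before it is completed fails the run):
1. the block stands on a thin edge on the bench, let go (angle between wood_block's own z axis and vertical between 1.47 and 1.67 rad and height (world z) of block_center between 0.025 and 0.03 m and linear speed of wood_block below 0.02 m/s and contact force between wood_block and the arm below 0.05 N and contact force between wood_block and the fingers below 0.05 N), for 0.2 s.
2. the tongs are gripped and clear of their holder, the block still standing (contact force between the fingers and tongs above 0.5 N and height (world z) of tongs above 0.105 m and horizontal distance between tongs and holder above 0.09 m and angle between wood_block's own z axis and vertical between 1.4 and 1.74 rad and height (world z) of block_center below 0.035 m), for 0.1 s.
At the end, for the whole second after the job is handed in: Gripper holds the tongs, tongs alone hold the still block: its centre 70 mm or more above the bench, within 55 mm of the tray's centre seen from above and 45 mm of the point between the jaws; tongs squeezed to 0.12-0.22 rad; robot and tray clear of the block, tray and holder clear of the tongs (height (world z) of block_center above 0.07 m and horizontal distance between block_center and tray below 0.055 m and distance between block_center and jaw_mid below 0.045 m and value of joint tongs_arm between 0.12 and 0.22 rad and contact force between wood_block and tongs above 0.1 N and contact force between the fingers and tongs above 0.5 N and contact force between wood_block and the fingers below 0.05 N and contact force between wood_block and the arm below 0.05 N and contact force between each of wood_block, tongs and tray below 0.05 N and contact force between tongs and holder below 0.05 N and linear speed of wood_block below 0.03 m/s); the arm keeps its last pose, push and grip.
It fails at once if the oil can is moved more than 30 mm (distance of oil_can from where it was at the start of the episode above 0.03 m).
It fails at once if the cork block is moved more than 30 mm (distance of cork_block from where it was at the start of the episode above 0.03 m).
It fails at once if the long offcut is moved more than 30 mm (distance of long_offcut from where it was at the start of the episode above 0.03 m).
It also fails if it takes over 72 s, if anything falls off the work surface, if the arm or the gripper's body presses on something with over 40 N, if the wrist force passes 120 N, or if a joint passes its speed limit or range.

ROBOT

A 6-joint arm with a two-finger parallel gripper is mounted at the origin on a cart in front of the work surface, level with it; the furniture and walls round the work are solid. World frame = base frame: x ahead of the robot, y to its left, z up, the work surface at z = 0. Lengths are in mm, angles in rad, forces in N, time in s.
With the tool pointing down it reaches from about 300 to 775 mm from the base axis. Payload 14.6 kg.
Tool frame: the origin (TCP) lies between the finger pads; the fingertips stand 17 mm ahead of it and the grasp point (between the pads) lies 2 mm behind it (manip.tip_reach is the distance from the TCP to the fingertips, in mm); z points along the fingers, y is the line along which they close (so a half turn about z gives the same grasp; the last joint's range is limited). The gripper opens to 94 mm and grips with 3 to 60 N. Pads are 16 mm wide; open, the fingers measure 119 mm over their backs; the gripper's body (75 mm by 177 mm) begins 78 mm behind the grasp point.
Start: joints at [1.126, 0.3, 1.521, -0, 1.321, -0.067], TCP at [202.879, 511.204, 185.246] pointing down, gripper open.
Joint ranges: [-3.03, 3.03], [-0.79, 2.21], [0.23, 2.52], [-1.04, 4.18], [0, 3.07], [-2.55, 2.55]. Speed limits (rad/s): [2.22, 2.22, 2.57, 3.14, 3.14, 3.14].

INTERFACE

Orientations are given as [roll, pitch, yaw] about the fixed x, y, z axes, in that order (R = Rz(yaw) Ry(pitch) Rx(roll)).
In Python, from cell import manip, viewer gives the robot as it stands.
- The arm moves only by the tool apply_moves, never from a script. Its argument "moves" is a list of rows, each a list of 3 entries, a list of its own where there are three numbers: the shift along the tool's x, y, z each as a share of 0.25 m, from -1 to 1, then the turn, a rotation vector about the tool's x, y, z each as a share of pi rad, from -1 to 1, then the closure, from 0 (fully open) to 1 (shut). In form: [[[dx, dy, dz], [wx, wy, wz], grip], ...]. A call has 1 to 12 rows; each row is the pose to reach, as a shift and turn from the pose commanded when the call began, along the tool's axes at that moment, turning the shorter way round; what a row does not reach only later rows make up. A row lasts 1/12 s, in which the tool goes at most 41.7 mm and 7.16 degrees, less where a joint would pass 70% of its speed; a pose out of reach is approached as far as the arm can. A call with a number of a shift or a turn outside -1 to 1 is refused whole. A call with a gripper value outside its range is refused whole. The fingers move at their own pace and stop on an object; "squeeze" is the grip in N (left out, the last holds). Time passes only in rows, so rows that repeat a pose let the fingers close. It gives the time, the measured TCP pose, the force, the opening and the grip force at its end, in the units of the state.
- manip.read_state(): the state, without advancing time (a new reading comes with each control period).
- viewer.camera(name): name is "side" or "top"; returns the picture (384x512x3 uint8, blue, green, red); there is no depth.
- viewer.camera_info(name): a dict with "camera_matrix" (3x3 intrinsics, pixels), "R" (3x3) and "t" (3): a world point X has camera coordinates R X + t. Camera axes: x right, y down, z forward; pixel columns grow to the right and rows downward; lengths in mm; the calibration is good to about 2 mm. A picture is of the moment at which its call begins. camera_info takes no time and is no camera call.
- manip.sign_off(): hands the job in; it is judged then, once.
The state is a dict: "clock": time; "joints": joint angles; "qd": joint speeds; "effort": joint torques, N m; "eef_pos": TCP position; "eef_rot": TCP orientation; "wrist_force": force on the tool from outside, world axes, zero at the start; "moment": the same for the moment, N m; "finger_gap": finger opening in mm; "finger_force": force on a finger pad.
Only numpy, scipy, OpenCV 4.12 (cv2) and the standard library are available. Lean on these libraries where they do the work, as an engineer would, in place of code of your own. Each camera call takes 0.05 s, during which the arm holds its last target. There are 200 camera calls.

## Working session

There is one attempt and no reset: what is moved stays moved. The work goes in short steps, Python scripts to look and compute and a tool call to move; the robot and the scene stay as the last step left them, time stands still between calls to the robot, and variables do not carry over. Pictures are saved under pics/ and viewed, at most 10 in all, crops included, and the job is handed in when it is done.

Besides the shell and the picture viewer there is one more tool, called after "Emit:" as name(argument=value, ...), one argument or row to a line, values as JSON. apply_moves: Moves the arm, as the interface text tells. Shift numbers are shares of 0.25 m and turn numbers shares of pi rad, none past 1 either way. Its arguments: {"type":"object","properties":{"moves":{"type":"array"},"squeeze":{"type":"number"}},"required":["moves"]}

```bash
mkdir -p pics; ls
python3 - <<'E'
from cell import manip, viewer
import cv2, numpy as np
for n in ("top","side"):
    cv2.imwrite(f"pics/{n}0.png",viewer.camera(n)); i=viewer.camera_info(n)
    print(n,np.round(i["camera_matrix"],1).tolist(),np.round(i["R"],3).tolist(),np.round(i["t"],1).tolist())
s=manip.read_state();print({k:np.round(v,3).tolist() for k,v in s.items()})
E
```

```text
pics
top [[348.0, 0.0, 253.8], [0.0, 348.0, 187.6], [0.0, 0.0, 1.0]] [[-0.002, -1.0, 0.012], [-0.987, 0.0, -0.164], [0.164, -0.012, -0.986]] [14.2, 571.2, 955.4]
side [[352.4, 0.0, 262.6], [0.0, 352.4, 190.0], [0.0, 0.0, 1.0]] [[0.931, -0.365, -0.017], [-0.254, -0.612, -0.749], [0.263, 0.702, -0.662]] [-523.7, 226.6, 784.0]
{'clock': 0.1, 'joints': [1.126, 0.3, 1.522, -0.0, 1.321, -0.067], 'qd': [-0.001, -0.001, -0.002, 0.001, -0.002, 0.0], 'effort': [0.003, -53.264, -35.329, 0.071, 0.023, -0.0], 'eef_pos': [202.773, 510.993, 184.773], 'eef_rot': [-3.141, -0.0, 2.764], 'wrist_force': [-0.929, -0.445, -0.172], 'moment': [0.001, 0.004, -0.064], 'finger_force': 0.0, 'finger_gap': 93.772}
```

View pics/top0.png

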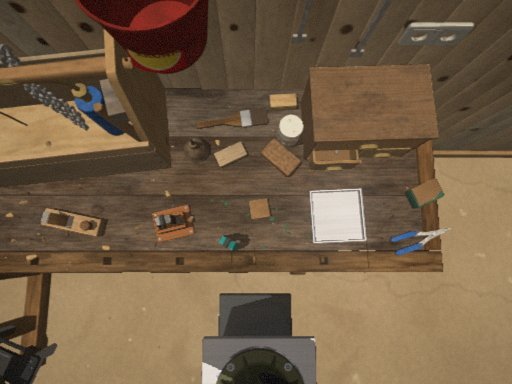

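View pics/side0.png

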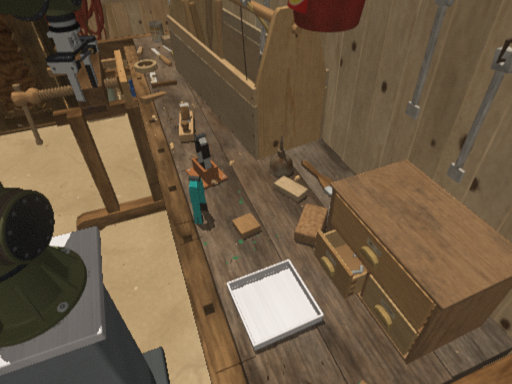

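The top view shows the block at (260,209), the holder with the tongs at (173,222), the tray at (338,216), and the turquoise decoy at (229,242). Next I'll zoom in and measure.

```bash
cat > h.py <<'E'
from cell import manip, viewer
import cv2, numpy as np
def ray(n,u,v):
    i=viewer.camera_info(n);K,R,t=[np.array(i[k],float) for k in("camera_matrix","R","t")]
    d=R.T@np.linalg.solve(K,[u,v,1]);return -R.T@t,d/np.linalg.norm(d)
def onz(n,u,v,z):
    o,d=ray(n,u,v);return o+d*(z-o[2])/d[2]
def tri(a,b):
    A=np.zeros((3,3));B=np.zeros(3)
    for n,p in(("top",a),("side",b)):
        o,d=ray(n,*p);P=np.eye(3)-np.outer(d,d);A+=P;B+=P@o
    X=np.linalg.solve(A,B)
    return X
def proj(n,X):
    i=viewer.camera_info(n);p=np.array(i["camera_matrix"])@(np.array(i["R"])@X+i["t"]);return p[:2]/p[2]
def crop(im,x,y,w,h,s):
    return cv2.resize(im[y:y+h,x:x+w],None,fx=s,fy=s,interpolation=cv2.INTER_CUBIC)
E
python3 - <<'E'
from h import *
t=cv2.imread("pics/top0.png");s=cv2.imread("pics/side0.png")
a=crop(t,145,190,133,65,6);b=crop(s,165,120,133,120,5)
b=crop(s,175,125,100,120,5)
cv2.imwrite("pics/c1.png",a);cv2.imwrite("pics/c2.png",b)
print(onz("top",260,209,20),onz("top",173,222,50),onz("top",338,216,24),onz("side",275,303,5),onz("top",229,242,90))
E
```

```text
[512.28412489  -4.7530114   20.        ] [472.67107162 241.49677291  50.        ] [ 491.1706832  -232.04218092   24.        ] [ 498.96377925 -234.5513144     5.        ] [416.29392987  80.9875683   90.        ]
```

View pics/c1.png

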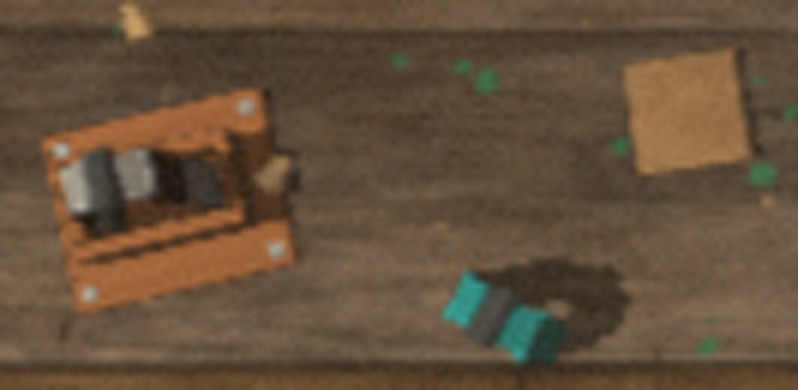

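View pics/c2.png

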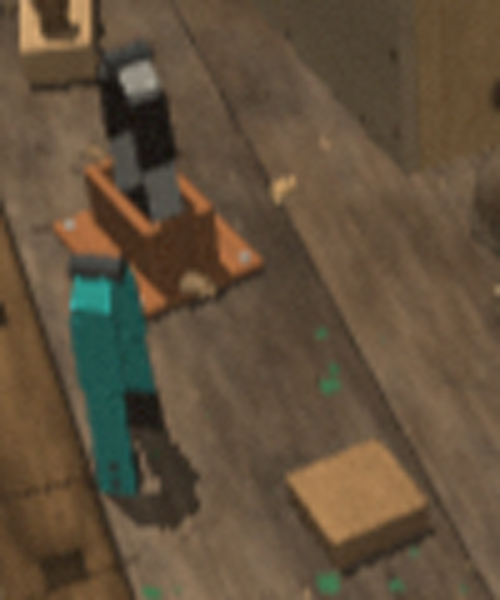

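The block's top face, the holder foot and the barrel are clear in both crops. In c1 the block corners are near (623,68), (735,48), (752,158) and (640,174), and the barrel is near (92,190). In c2 the block corners are near (288,480), (375,438), (428,502) and (338,545), and the barrel is near (128,60). Now I'll turn these into positions.

```bash
cat >> h.py <<'E'
from scipy.spatial.transform import Rotation as Rn
def pose():
    s=manip.read_state();return np.array(s["eef_pos"]),Rn.from_euler("xyz",s["eef_rot"])
def tool(zdir,ydir):
    z=np.array(zdir,float);z/=np.linalg.norm(z);y=np.array(ydir,float);y-=z*(y@z);y/=np.linalg.norm(y)
    return Rn.from_matrix(np.c_[np.cross(y,z),y,z])
def rel(p,R,p0=None,R0=None):
    if p0 is None:p0,R0=pose()
    d=R0.inv().apply(np.array(p)-p0)/250; w=(R0.inv()*R).as_rotvec()/np.pi
    print("shift",np.round(d,4).tolist(),"turn",np.round(w,4).tolist())
E
python3 - <<'E'
from h import *
A=lambda p:(145+(p[0]+.5)/6-.5,190+(p[1]+.5)/6-.5)
B=lambda p:(175+(p[0]+.5)/5-.5,125+(p[1]+.5)/5-.5)
ct=[(623,68),(735,48),(752,158),(640,174)]; cs=[(288,480),(375,438),(428,502),(338,545)]
# correspondence by z=20 plane
P=np.array([onz("top",*A(p),20) for p in ct]);Q=np.array([onz("side",*B(p),20) for p in cs])
print("top",P.round(),P.mean(0));print("side",Q.round(),Q.mean(0))
m=[(np.mean([f(p) for p in c],0)) for f,c in((A,ct),(B,cs))];print("tri block",tri(*m))
e=(P[1]-P[0]+P[2]-P[3]);print("edge ang",np.degrees(np.arctan2(e[1],e[0])));e=(P[2]-P[1]+P[3]-P[0]);print("edge2 ang",np.degrees(np.arctan2(e[1],e[0])))
H=np.array([onz("top",*A(p),8) for p in[(42,140),(262,88),(298,262),(78,312)]]);print("foot",H.round(),H.mean(0))
e=(H[0]-H[1]+H[3]-H[2]);print("holder y ang",np.degrees(np.arctan2(e[1],e[0])));e=(H[0]-H[3]+H[1]-H[2]);print("x",np.degrees(np.arctan2(e[1],e[0])))
print("barrel",tri(A((92,190)),B((130,58))), onz("top",*A((92,190)),140),onz("side",*B((130,58)),140))
print("turq",tri(A((490,308)),B((95,262))))
p,R=pose()
rel([p[0],p[1],330],R)
E
```

```text
top [[536.  29.  20.]
 [546. -26.  20.]
 [492. -34.  20.]
 [484.  21.  20.]] [514.60746341  -2.33284535  20.        ]
side [[485.  16.  20.]
 [537.  27.  20.]
 [546. -26.  20.]
 [494. -36.  20.]] [515.58720365  -4.93611397  20.        ]
tri block [515.52774711  -2.53229963  16.77481162]
edge ang -80.88799715977389
edge2 ang -171.35518641226926
foot [[502. 315.   8.]
 [528. 207.   8.]
 [443. 188.   8.]
 [419. 293.   8.]] [472.83828911 250.76298035   8.        ]
holder y ang 103.07781510634798
x 13.697945452408627
barrel [472.82494432 255.82440136 135.79777622] [468.66964673 255.25669648 140.        ] [475.64893953 248.85099769 140.        ]
turq [417.72214008  85.58130468 133.83610366]
shift [0.0, -0.0006, -0.5809] turn [0.0, 0.0, 0.0]
```

Run:
```python
from h import *
p,R=pose()
u=np.array([np.cos(np.radians(9)),np.sin(np.radians(9)),0]);v=np.array([-u[1],u[0],0])
W=[([215,506,330],R),([340,330,330],R),([430,160,330],R)]
Rd=tool([0,0,-1],v);Ra=tool(-u+np.array([0,0,-1]),v)
W+=[([515,-3,300],Rd),([515,-3,140],Ra),([515,-3,60],Ra)]
for q,S in W: rel(q,S,p,R);p,R=np.array(q,float),S
```

```text
shift [-0.0528, -0.0011, -0.5809] turn [0.0, 0.0, 0.0]
shift [-0.7244, -0.47, 0.0004] turn [0.0, 0.0, 0.0]
shift [-0.5854, -0.4993, 0.0005] turn [0.0, 0.0, 0.0]
shift [-0.5565, -0.4805, 0.1204] turn [-0.0003, -0.0001, -0.1702]
shift [0.0, 0.0, 0.64] turn [0.0, 0.25, 0.0]
shift [-0.2263, 0.0, 0.2263] turn [0.0, 0.0, 0.0]
```

Emit:
apply_moves(
  moves=[
    [[0,0,-0.58],[0,0,0],0],
    [[0,0,-0.58],[0,0,0],0],
    [[0,0,-0.58],[0,0,0],0],
    [[0,0,-0.58],[0,0,0],0],
  ],
)

```text
clock: 0.43
eef_pos: [203.0, 511.5, 335.4]
eef_rot: [3.136, 0.0, 2.764]
wrist_force: [-0.3, -0.2, 0.3]
finger_gap: 94.4
finger_force: 0.0
```

Emit:
apply_moves(
  moves=[
    [[-0.9,-0.45,0],[0,0,0],0],
    [[-0.9,-0.45,0],[0,0,0],0],
    [[-0.9,-0.45,0],[0,0,0],0],
    [[-0.9,-0.45,0],[0,0,0],0],
    [[-0.9,-0.45,0],[0,0,0],0],
    [[-0.9,-0.45,0],[0,0,0],0],
    [[-0.9,-0.45,0],[0,0,0],0],
  ],
)

```text
clock: 1.02
eef_pos: [373.8, 319.3, 330.0]
eef_rot: [-3.141, 0.001, 2.759]
wrist_force: [-0.6, -0.1, -0.3]
finger_gap: 93.8
finger_force: 0.0
```

Emit:
apply_moves(
  moves=[
    [[-0.55,-0.6,0],[0,0,0],0],
    [[-0.55,-0.6,0],[0,0,0],0],
    [[-0.55,-0.6,0],[0,0,0],0],
    [[-0.55,-0.6,0],[0,0,0],0],
    [[-0.55,-0.6,0],[0,0,0],0],
    [[-0.55,-0.6,0],[0,0,0],0],
  ],
)

```text
clock: 1.52
eef_pos: [444.3, 129.0, 329.9]
eef_rot: [-3.14, 0.0, 2.759]
wrist_force: [-0.1, 0.6, 0.9]
finger_gap: 94.2
finger_force: 0.0
```

Run:
```python
from h import *
p,R=pose();print(p)
u=np.array([np.cos(np.radians(9)),np.sin(np.radians(9)),0]);v=np.array([-u[1],u[0],0])
Rd=tool([0,0,-1],v);Ra=tool(-u+np.array([0,0,-1]),v)
for q,S in [([515,-3,300],Rd),([515,-3,140],Ra)]: rel(q,S,p,R);p,R=np.array(q,float),S
```

```text
[444.29990573 129.00302962 329.90950889]
shift [-0.4595, -0.3841, 0.1201] turn [-0.0004, -0.0001, -0.1718]
shift [0.0, 0.0, 0.64] turn [0.0, 0.25, 0.0]
```

Emit:
apply_moves(
  moves=[
    [[-0.4595,-0.384,0.12],[0,0,-0.172],0],
    [[-0.4595,-0.384,0.12],[0,0,-0.172],0],
    [[-0.4595,-0.384,0.12],[0,0,-0.172],0],
    [[-0.4595,-0.384,0.12],[0,0,-0.172],0],
    [[-0.4595,-0.384,0.12],[0,0,-0.172],0],
    [[-0.4595,-0.384,0.12],[0,0,-0.172],0],
    [[-0.4595,-0.384,0.12],[0,0,-0.172],0],
  ],
)

```text
clock: 2.1
eef_pos: [514.2, 2.5, 300.1]
eef_rot: [3.141, -0.001, -2.982]
wrist_force: [-0.8, 0.6, 0.5]
finger_gap: 93.8
finger_force: 0.0
```

Emit:
apply_moves(
  moves=[
    [[0,0,0.8],[0,0.25,0],0],
    [[0,0,0.8],[0,0.25,0],0],
    [[0,0,0.8],[0,0.25,0],0],
    [[0,0,0.8],[0,0.25,0],0],
    [[0,0,0.8],[0,0.25,0],0],
    [[0,0,0.8],[0,0.25,0],0],
    [[0,0,0.8],[0,0.25,0],0],
    [[0,0,0.8],[0,0.25,0],0],
  ],
)

```text
clock: 2.77
eef_pos: [513.9, 3.5, 98.0]
eef_rot: [-3.139, -0.791, -2.981]
wrist_force: [0.0, 0.5, 0.2]
finger_gap: 93.8
finger_force: 0.0
```

Run:
```python
from h import *
p,R=pose();print(p,R.as_matrix().round(3), manip.read_state()["joints"])
u=np.array([np.cos(np.radians(9)),np.sin(np.radians(9)),0]);v=np.array([-u[1],u[0],0])
Ra=tool(-u+np.array([0,0,-1]),v)
rel([515,-3,21],Ra)
t=viewer.camera("top");s=viewer.camera("side")
a=crop(t,200,150,110,110,5);b=crop(s,190,160,110,110,5)
cv2.imwrite("pics/d1.png",np.hstack([a,b])[:, :]);cv2.imwrite("pics/d1s.png",cv2.resize(np.hstack([a,b]),(800,400)))
```

```text
[513.94792443   3.52071731  97.95312466] [[-0.694 -0.162 -0.702]
 [-0.113  0.987 -0.117]
 [ 0.711 -0.002 -0.703]] [ 1.17038158e-03  8.41687628e-01  1.10274279e+00 -1.26501153e-01
  1.97881162e+00 -1.73397836e+00]
shift [-0.2189, -0.0258, 0.2165] turn [-0.0017, -0.0019, 0.0008]
```

View pics/d1s.png

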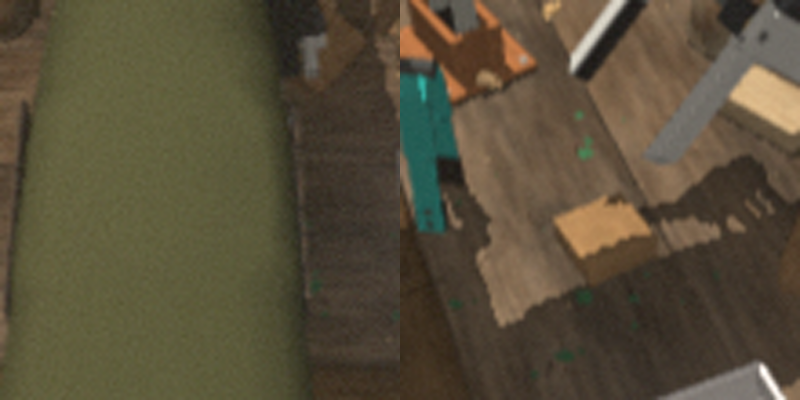

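The side view shows the fingers straddling the block, and the forearm hides it in the top view. I'll descend and close.

Emit:
apply_moves(
  moves=[
    [[-0.1,-0.026,0.1],[0,0,0],0],
    [[-0.218,-0.026,0.216],[0,0,0],0],
    [[-0.218,-0.026,0.216],[0,0,0],0],
    [[-0.218,-0.026,0.216],[0,0,0],0],
    [[-0.218,-0.026,0.216],[0,0,0],0],
    [[-0.218,-0.026,0.216],[0,0,0],0.6],
    [[-0.218,-0.026,0.216],[0,0,0],0.6],
    [[-0.218,-0.026,0.216],[0,0,0],0.6],
    [[-0.218,-0.026,0.216],[0,0,0],0.6],
    [[-0.218,-0.026,0.216],[0,0,0],0.6],
    [[-0.218,-0.026,0.216],[0,0,0],0.6],
    [[-0.218,-0.026,0.216],[0,0,0],0.6],
  ],
  squeeze=15,
)

```text
clock: 3.87
eef_pos: [515.7, -4.4, 23.5]
eef_rot: [-3.142, -0.785, -2.979]
wrist_force: [0.5, -0.9, -0.1]
finger_gap: 50.8
finger_force: 0.0
```

Emit:
apply_moves(
  moves=[
    [[0,0,0],[0,0,0],0.7],
    [[0,0,0],[0,0,0],0.7],
    [[0,0,0],[0,0,0],0.7],
    [[0,0,0],[0,0,0],0.7],
  ],
)

```text
clock: 4.2
eef_pos: [515.7, -4.5, 23.5]
eef_rot: [3.142, -0.786, -2.979]
wrist_force: [-0.4, -0.5, 1.0]
finger_gap: 29.1
finger_force: 0.0
```

Run:
```python
from h import *
p,R=pose();print(p)
u=np.array([np.cos(np.radians(9)),np.sin(np.radians(9)),0]);v=np.array([-u[1],u[0],0])
Rl=Rn.from_matrix(R.as_matrix()); 
rel([p[0],p[1],120],R)
S=Rn.from_rotvec(-v*np.pi/2)*R
rel([540,-60,130],S,np.array([p[0],p[1],120]),R)
```

```text
[515.71772865  -4.4515796   23.47405513]
shift [0.2731, 0.0, -0.273] turn [0.0, 0.0, 0.0]
shift [-0.014, -0.235, -0.0706] turn [0.0019, -0.5, 0.0019]
```

Run:
```python
from h import *
s=viewer.camera("side")
cv2.imwrite("pics/d2.png",crop(s,190,160,110,110,5))
```

```text
(no output)
```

View pics/d2.png

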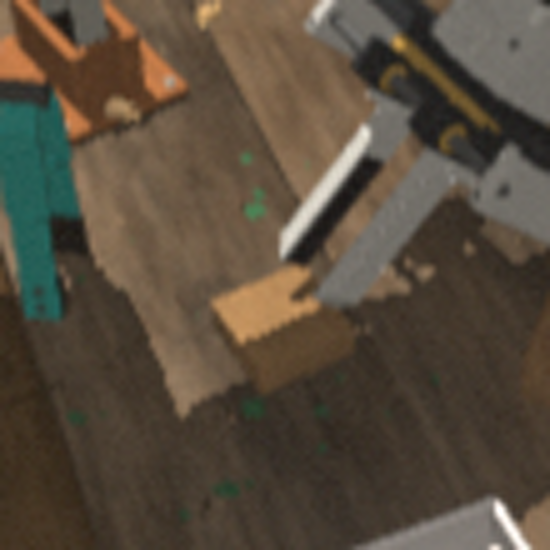

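Run:
```python
from h import *
p,R=pose();print(p,manip.read_state()["finger_gap"],manip.tip_reach)
f=lambda X:((proj("side",X)-[190,160])*5).round()
for sy in(-15,15):
  for q in(17,0,-60): print(sy,q,f(p+R.apply([0,sy,q])),(p+R.apply([0,sy,q])).round())
for X in ((515,-3,20),(536,29,20),(546,-26,20),(492,-34,20),(484,21,20),(492,-34,0)):print(X,f(np.array(X,float)))
```

```text
[515.7400692   -4.47420777  23.48405711] 28.42283852790664 17.0
-15 17 [275. 352.] [506. -21.  11.]
-15 0 [294. 326.] [518. -19.  23.]
-15 -60 [365. 235.] [560. -12.  66.]
15 17 [247. 315.] [501.   8.  11.]
15 0 [266. 290.] [513.  10.  23.]
15 -60 [335. 200.] [555.  17.  66.]
(515, -3, 20) [278. 311.]
(536, 29, 20) [295. 259.]
(546, -26, 20) [350. 325.]
(492, -34, 20) [255. 366.]
(484, 21, 20) [206. 296.]
(492, -34, 0) [257. 393.]
```

Run:
```python
from h import *
p=np.array([513.9,3.5,98.]);R=Rn.from_euler("xyz",[-3.139,-0.791,-2.981])
f=lambda X:((proj("side",X)-[190,160])*5*.727+[400,0]).round()
for sy in(-47,47):
  for q in(17,0,-20,-40): print(sy,q,f(p+R.apply([0,sy,q])))
p0=np.array([202.8,511.,184.8])
print(proj("side",p0),proj("top",p0), [x for x in dir(manip) if x[0]!="_"],[x for x in dir(viewer) if x[0]!="_"])
```

```text
-47 17 [611. 202.]
-47 0 [626. 182.]
-47 -20 [645. 158.]
-47 -40 [663. 134.]
47 17 [545. 120.]
47 0 [559. 101.]
47 -20 [576.  78.]
47 -40 [593.  55.]
[90.29607042 99.41734727] [ 38.51236837 335.99254723] ['Unreachable', 'read_state', 'sign_off', 'tip_reach'] ['camera', 'camera_info']
```

Run:
```python
from h import *
t=cv2.imread("pics/top0.png");s=cv2.imread("pics/side0.png")
a=crop(t,0,304,80,80,5);b=crop(s,40,30,80,80,5)
p=np.array([202.8,511.,184.8]);R=Rn.from_euler("xyz",[-3.141,0,2.764])
for im,n,o in((a,"top",(0,304)),(b,"side",(40,30))):
  for sy in(-47,47):
    for q,c in((17,(0,0,255)),(-20,(0,255,0))):
      x=(proj(n,p+R.apply([0,sy,q]))-o)*5+2;cv2.circle(im,tuple(int(k) for k in x),3,c,1)
cv2.imwrite("pics/e.png",np.hstack([a,b]))
```

```text
(no output)
```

View pics/e.png

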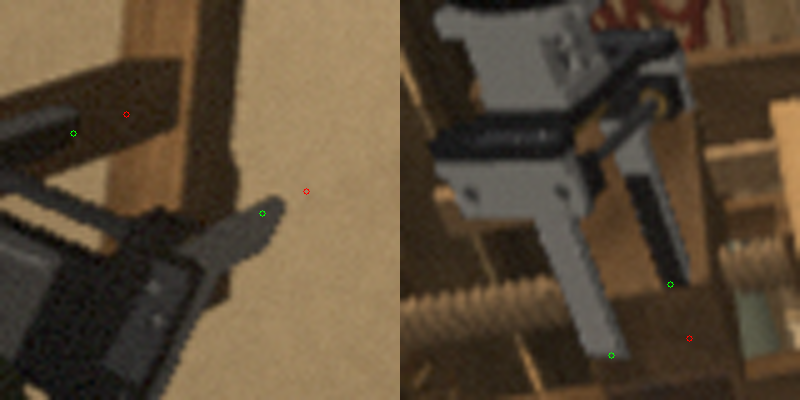

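Run:
```python
from h import *
T=lambda a,b:(a/5-.4,304+b/5-.4);S=lambda a,b:(40+(a-400)/5-.4,30+b/5-.4)
p=np.array([202.8,511.,184.8]);R=Rn.from_euler("xyz",[-3.141,0,2.764])
for a,b in(((75,118),(680,285)),((280,205),(612,357))):
  X=tri(T(*a),S(*b));print(X.round(1),R.inv().apply(X-p).round(1),(proj("top",X)-T(*a)).round(2),(proj("side",X)-S(*b)).round(2))
p,R=pose();u=np.array([np.cos(np.radians(9)),np.sin(np.radians(9)),0]);rel(p+[0,0,80],R)
```

```text
[225.6 556.6 202.3] [ -4.4  50.7 -17.5] [-0.05  0.25] [0.18 0.  ]
[188.1 458.7 207.3] [ -5.6 -54.1 -22.5] [-0.14  0.83] [0.65 0.01]
shift [0.2263, -0.0, -0.2263] turn [0.0, 0.0, 0.0]
```

The fingertips really sit about 37 mm further back than the state reports: roughly 20 mm behind the reported TCP, not 17 mm ahead. I'll put that offset into the helper, reopen and grasp again.

```bash
cat >> h.py <<'E'
OFF=37.
def tp(): # true TCP
    p,R=pose();return p-OFF*R.apply([0,0,1]),R
def trel(p,R,p0=None,R0=None):
    if p0 is None:p0,R0=tp()
    z=np.array([0,0,OFF]);rel(np.array(p)+R.apply(z),R,np.array(p0)+R0.apply(z),R0)
E
python3 - <<'E'
from h import *
u=np.array([np.cos(np.radians(9)),np.sin(np.radians(9)),0]);v=np.array([-u[1],u[0],0])
Ra=tool(-u+np.array([0,0,-1]),v);print(tp()[0])
trel([515,-4,50],Ra);trel([515,-4,22],Ra,[515,-4,50],Ra)
E
```

```text
[ 5.41560021e+02 -2.40555617e-01  4.96452169e+01]
shift [0.0768, 0.0029, 0.0749] turn [-0.0012, -0.0, 0.0012]
shift [-0.0792, 0.0, 0.0792] turn [0.0, 0.0, 0.0]
```

Emit:
apply_moves(
  moves=[
    [[0,0,-0.03],[0,0,0],0],
    [[0,0,-0.03],[0,0,0],0],
    [[0,0,-0.03],[0,0,0],0],
    [[0,0,-0.03],[0,0,0],0],
    [[0,0,-0.03],[0,0,0],0],
    [[0,0,-0.03],[0,0,0],0],
    [[0,0,-0.03],[0,0,0],0],
    [[0.077,0.003,0.075],[0,0,0],0],
    [[0.077,0.003,0.075],[0,0,0],0],
    [[0.077,0.003,0.075],[0,0,0],0],
    [[0.077,0.003,0.075],[0,0,0],0],
  ],
)

```text
clock: 5.17
eef_pos: [489.9, -8.1, 24.4]
eef_rot: [-3.141, -0.784, -2.979]
wrist_force: [0.3, 0.2, 0.3]
finger_gap: 93.6
finger_force: 0.0
```

Emit:
apply_moves(
  moves=[
    [[-0.02,0,0.02],[0,0,0],0],
    [[-0.04,0,0.04],[0,0,0],0],
    [[-0.06,0,0.06],[0,0,0],0],
    [[-0.07,0,0.07],[0,0,0],0],
    [[-0.079,0,0.079],[0,0,0],0],
    [[-0.079,0,0.079],[0,0,0],0],
    [[-0.079,0,0.079],[0,0,0],0],
  ],
)

```text
clock: 5.75
eef_pos: [489.1, -8.1, -4.2]
eef_rot: [3.142, -0.786, -2.979]
wrist_force: [-0.4, 0.8, -0.2]
finger_gap: 94.4
finger_force: 0.0
```

Emit:
apply_moves(
  moves=[
    [[0,0,0],[0,0,0],0.6],
    [[0,0,0],[0,0,0],0.6],
    [[0,0,0],[0,0,0],0.6],
    [[0,0,0],[0,0,0],0.6],
    [[0,0,0],[0,0,0],0.6],
    [[0,0,0],[0,0,0],0.6],
    [[0,0,0],[0,0,0],0.6],
    [[0,0,0],[0,0,0],0.6],
    [[0,0,0],[0,0,0],0.6],
  ],
  squeeze=15,
)

```text
clock: 6.5
eef_pos: [489.1, -8.1, -4.0]
eef_rot: [3.142, -0.785, -2.979]
wrist_force: [-0.5, -0.4, 0.3]
finger_gap: 54.9
finger_force: 15.0
```

Emit:
apply_moves(
  moves=[
    [[0.1,0,-0.1],[0,0,0],0.6],
    [[0.2,0,-0.2],[0,0,0],0.6],
    [[0.3,0,-0.3],[0,0,0],0.6],
    [[0.4,0,-0.4],[0,0,0],0.6],
    [[0.4,0,-0.4],[0,0,0],0.6],
    [[0.4,0,-0.4],[0,0,0],0.6],
  ],
  squeeze=20,
)

```text
clock: 7.0
eef_pos: [489.8, -8.1, 138.8]
eef_rot: [-3.141, -0.782, -2.98]
wrist_force: [-0.7, 0.3, -1.3]
finger_gap: 54.9
finger_force: 20.0
```

Run:
```python
from h import *
p,R=tp();print(p,manip.read_state()["finger_gap"])
u=np.array([np.cos(np.radians(9)),np.sin(np.radians(9)),0]);v=np.array([-u[1],u[0],0])
Rd=tool([0,0,-1],v);Rf=tool(u+np.array([0,0,-1]),v)
W=[([545,-60,150],Rd),([545,-60,100],Rf),([545,-60,45],Rf)]
for q,S in W: trel(q,S,p,R);p,R=np.array(q,float),S
```

```text
[515.50124793  -3.85462709 165.0556571 ] 54.89754161147168
shift [-0.2036, -0.2406, -0.0565] turn [-0.0009, -0.2488, 0.0016]
shift [-0.1047, 0.0, 0.1567] turn [0.0, -0.25, 0.0]
shift [0.1556, -0.0, 0.1556] turn [0.0, 0.0, 0.0]
```

Emit:
apply_moves(
  moves=[
    [[-0.204,-0.241,-0.0565],[-0.001,-0.249,0.0015],0.6],
    [[-0.204,-0.241,-0.0565],[-0.001,-0.249,0.0015],0.6],
    [[-0.204,-0.241,-0.0565],[-0.001,-0.249,0.0015],0.6],
    [[-0.204,-0.241,-0.0565],[-0.001,-0.249,0.0015],0.6],
    [[-0.204,-0.241,-0.0565],[-0.001,-0.249,0.0015],0.6],
    [[-0.204,-0.241,-0.0565],[-0.001,-0.249,0.0015],0.6],
    [[-0.204,-0.241,-0.0565],[-0.001,-0.249,0.0015],0.6],
    [[-0.204,-0.241,-0.0565],[-0.001,-0.249,0.0015],0.6],
  ],
)

```text
clock: 7.67
eef_pos: [542.8, -60.3, 110.7]
eef_rot: [3.14, -0.003, -2.985]
wrist_force: [0.6, 0.6, 0.1]
finger_gap: 54.9
finger_force: 20.0
```

Emit:
apply_moves(
  moves=[
    [[-0.105,0,0.157],[0,-0.25,0],0.6],
    [[-0.105,0,0.157],[0,-0.25,0],0.6],
    [[-0.105,0,0.157],[0,-0.25,0],0.6],
    [[-0.105,0,0.157],[0,-0.25,0],0.6],
    [[-0.105,0,0.157],[0,-0.25,0],0.6],
    [[-0.105,0,0.157],[0,-0.25,0],0.6],
    [[-0.105,0,0.157],[0,-0.25,0],0.6],
    [[-0.105,0,0.157],[0,-0.25,0],0.6],
  ],
)

```text
clock: 8.33
eef_pos: [580.8, -26.1, 109.0]
eef_rot: [-3.112, 0.712, -3.009]
wrist_force: [1.0, 0.5, -0.5]
finger_gap: 54.4
finger_force: 20.0
```

Run:
```python
from h import *
p,R=tp();print(p,manip.read_state()["finger_gap"],R.as_matrix().round(3),np.round(manip.read_state()["joints"],2))
s=viewer.camera("side")
u=np.array([np.cos(np.radians(9)),np.sin(np.radians(9)),0]);v=np.array([-u[1],u[0],0])
Rf=tool(u+np.array([0,0,-1]),v)
trel([545,-60,35],Rf)
cv2.imwrite("pics/f1.png",crop(s,190,130,130,130,4))
```

```text
[556.72215244 -28.19629746 136.95494709] 54.39395900900522 [[-0.75  -0.113  0.651]
 [-0.1    0.993  0.057]
 [-0.653 -0.023 -0.757]] [-0.2   0.16  2.08  0.75  0.28 -2.55]
shift [0.3054, -0.1035, 0.27] turn [-0.0144, -0.0238, -0.0045]
```

View pics/f1.png

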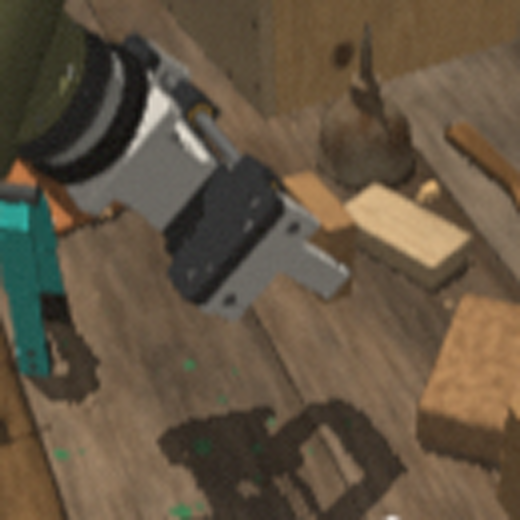

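The block is held, but the wrist reached the joint 6 limit near a singularity. I'll straighten the tool, yaw it into the radial plane and tilt again.

Run:
```python
from h import *
p,R=tp()
a=np.radians(-3.5);u=np.array([np.cos(a),np.sin(a),0]);v=np.array([-u[1],u[0],0])
Rd=tool([0,0,-1],v);Rf=tool(u+np.array([0,0,-1]),v)
W=[([565,-35,160],Rd),([565,-35,110],Rf),([565,-35,40],Rf)]
for q,S in W: trel(q,S,p,R);p,R=np.array(q,float),S
# front corners of cork/offcut
print(onz("top",296,175,34),onz("top",265,152,34),onz("top",220,166,22),onz("top",246,154,22))
```

```text
shift [0.0163, -0.0285, -0.0862] turn [0.0129, 0.2264, 0.0566]
shift [-0.1047, 0.0, 0.1567] turn [-0.0, -0.25, 0.0]
shift [0.198, -0.0, 0.198] turn [0.0, 0.0, 0.0]
[ 611.03168414 -110.70644266   34.        ] [680.65697088 -20.04961963  34.        ] [640.77016985 113.8846636   22.        ] [677.68393259  36.47571631  22.        ]
```

Emit:
apply_moves(
  moves=[
    [[0.016,-0.0285,-0.086],[0.013,0.2265,0.0565],0.6],
    [[0.016,-0.0285,-0.086],[0.013,0.2265,0.0565],0.6],
    [[0.016,-0.0285,-0.086],[0.013,0.2265,0.0565],0.6],
    [[0.016,-0.0285,-0.086],[0.013,0.2265,0.0565],0.6],
    [[0.016,-0.0285,-0.086],[0.013,0.2265,0.0565],0.6],
    [[0.016,-0.0285,-0.086],[0.013,0.2265,0.0565],0.6],
    [[0.016,-0.0285,-0.086],[0.013,0.2265,0.0565],0.6],
    [[0.016,-0.0285,-0.086],[0.013,0.2265,0.0565],0.6],
    [[0.016,-0.0285,-0.086],[0.013,0.2265,0.0565],0.6],
    [[0.016,-0.0285,-0.086],[0.013,0.2265,0.0565],0.6],
  ],
)

```text
clock: 9.22
eef_pos: [564.6, -36.9, 122.0]
eef_rot: [-3.14, -0.0, 3.078]
wrist_force: [0.2, 0.9, -0.6]
finger_gap: 55.0
finger_force: 20.0
```

Run:
```python
from h import *
p,R=tp();print(p,np.round(manip.read_state()["joints"],2))
a=np.radians(-3.5);u=np.array([np.cos(a),np.sin(a),0]);v=np.array([-u[1],u[0],0])
Rf=tool(u+np.array([0,0,-1]),v)
W=[([565,-35,100],Rf)]
for q,S in W: trel(q,S,p,R);p,R=np.array(q,float),S
```

```text
[564.58888398 -36.8364405  158.96847994] [-0.13  0.39  1.55 -0.    1.2  -1.64]
shift [-0.1059, 0.0082, 0.1925] turn [-0.0007, -0.2501, -0.0006]
```

Run:
```python
from h import *
p,R=tp()
a=np.radians(-7.4);u=np.array([np.cos(a),np.sin(a),0]);v=np.array([-u[1],u[0],0])
Rf=tool(u+np.array([0,0,-1]),v)
W=[([565,-36,100],Rf)]
for q,S in W: trel(q,S,p,R);p,R=np.array(q,float),S
```

```text
shift [-0.106, -0.0029, 0.1925] turn [0.0078, -0.25, 0.02]
```

Emit:
apply_moves(
  moves=[
    [[-0.106,-0.003,0.1925],[0.008,-0.25,0.02],0.6],
    [[-0.106,-0.003,0.1925],[0.008,-0.25,0.02],0.6],
    [[-0.106,-0.003,0.1925],[0.008,-0.25,0.02],0.6],
    [[-0.106,-0.003,0.1925],[0.008,-0.25,0.02],0.6],
    [[-0.106,-0.003,0.1925],[0.008,-0.25,0.02],0.6],
    [[-0.106,-0.003,0.1925],[0.008,-0.25,0.02],0.6],
    [[-0.106,-0.003,0.1925],[0.008,-0.25,0.02],0.6],
    [[-0.106,-0.003,0.1925],[0.008,-0.25,0.02],0.6],
    [[-0.106,-0.003,0.1925],[0.008,-0.25,0.02],0.6],
  ],
)

```text
clock: 9.97
eef_pos: [592.4, -39.8, 80.2]
eef_rot: [3.141, 0.782, 3.012]
wrist_force: [0.1, 1.0, -0.9]
finger_gap: 54.8
finger_force: 20.0
```

Run:
```python
from h import *
p,R=tp();print(p,np.round(manip.read_state()["joints"],2))
a=np.radians(-7.4);u=np.array([np.cos(a),np.sin(a),0]);v=np.array([-u[1],u[0],0])
Rf=tool(u+np.array([0,0,-1]),v)
W=[([565,-36,40],Rf),([565,-36,30],Rf)]
for q,S in W: trel(q,S,p,R);p,R=np.array(q,float),S
```

```text
[566.53702965 -36.45484007 106.42962137] [-0.13  0.24  2.12 -0.02  0.   -1.55]
shift [0.1911, 0.0009, 0.1842] turn [0.0001, -0.0012, -0.0]
shift [0.0283, -0.0, 0.0283] turn [0.0, 0.0, 0.0]
```

Run:
```python
from h import *
p,R=tp()
a=np.radians(-7.4);u=np.array([np.cos(a),np.sin(a),0]);v=np.array([-u[1],u[0],0])
Rd=tool([0,0,-1],v);Rd2=tool([0,0,-1],u);w=-v;Rf=tool(w+np.array([0,0,-1]),u)
W=[([555,-45,170],Rd),([555,-45,170],Rd2),([555,-45,110],Rf),([555,-45,40],Rf)]
for q,S in W: trel(q,S,p,R);p,R=np.array(q,float),S
```

```text
shift [-0.0455, -0.0398, -0.2526] turn [0.0001, 0.2488, 0.0]
shift [0.0, 0.0, 0.0] turn [0.0, 0.0, 0.5]
shift [-0.1047, -0.0, 0.1967] turn [0.0, -0.25, -0.0]
shift [0.198, 0.0, 0.198] turn [0.0, 0.0, 0.0]
```

Emit:
apply_moves(
  moves=[
    [[-0.0455,-0.04,-0.2525],[0,0.249,0],0.6],
    [[-0.0455,-0.04,-0.2525],[0,0.249,0],0.6],
    [[-0.0455,-0.04,-0.2525],[0,0.249,0],0.6],
    [[-0.0455,-0.04,-0.2525],[0,0.249,0],0.6],
    [[-0.0455,-0.04,-0.2525],[0,0.249,0],0.6],
    [[-0.0455,-0.04,-0.2525],[0,0.249,0],0.6],
    [[-0.0455,-0.04,-0.2525],[0,0.249,0],0.6],
    [[-0.0455,-0.04,-0.2525],[0,0.249,0],0.6],
    [[-0.0455,-0.04,-0.2525],[0,0.249,0],0.6],
  ],
)

```text
clock: 10.72
eef_pos: [557.2, -45.3, 132.2]
eef_rot: [3.141, 0.002, 3.013]
wrist_force: [-0.6, -0.0, -1.2]
finger_gap: 55.0
finger_force: 20.0
```

Emit:
apply_moves(
  moves=[
    [[0,0,0],[0,0,0.25],0.6],
    [[0,0,0],[0,0,0.25],0.6],
    [[0,0,0],[0,0,0.25],0.6],
    [[0,0,0],[0,0,0.25],0.6],
    [[0,0,0],[0,0,0.25],0.6],
    [[0,0,0],[0,0,0.25],0.6],
    [[0,0,0],[0,0,0.5],0.6],
    [[0,0,0],[0,0,0.5],0.6],
    [[0,0,0],[0,0,0.5],0.6],
    [[0,0,0],[0,0,0.5],0.6],
    [[0,0,0],[0,0,0.5],0.6],
    [[0,0,0],[0,0,0.5],0.6],
  ],
)

```text
clock: 11.72
eef_pos: [555.6, -44.9, 133.0]
eef_rot: [3.138, -0.001, 1.507]
wrist_force: [-0.1, -0.7, -0.2]
finger_gap: 54.5
finger_force: 20.0
```

Emit:
apply_moves(
  moves=[
    [[0,0,0],[0,0,0.03],0.6],
    [[-0.05,0,0.1],[0,-0.125,0],0.6],
    [[-0.05,0,0.1],[0,-0.125,0],0.6],
    [[-0.05,0,0.1],[0,-0.125,0],0.6],
    [[-0.05,0,0.1],[0,-0.125,0],0.6],
    [[-0.105,0,0.197],[0,-0.25,0],0.6],
    [[-0.105,0,0.197],[0,-0.25,0],0.6],
    [[-0.105,0,0.197],[0,-0.25,0],0.6],
    [[-0.105,0,0.197],[0,-0.25,0],0.6],
    [[-0.105,0,0.197],[0,-0.25,0],0.6],
    [[-0.105,0,0.197],[0,-0.25,0],0.6],
    [[-0.105,0,0.197],[0,-0.25,0],0.6],
  ],
)

```text
clock: 12.72
eef_pos: [553.7, -71.3, 83.8]
eef_rot: [-3.141, 0.78, 1.512]
wrist_force: [0.1, 1.1, 1.1]
finger_gap: 54.9
finger_force: 20.0
```

Run:
```python
from h import *
p,R=tp();print(p,np.round(manip.read_state()["joints"],2),R.as_matrix().round(3))
a=np.radians(-7.4);u=np.array([np.cos(a),np.sin(a),0]);v=np.array([-u[1],u[0],0])
Rf=tool(-v+np.array([0,0,-1]),u)
W=[([555,-45,40],Rf),([555,-45,30],Rf)]
for q,S in W: trel(q,S,p,R);p,R=np.array(q,float),S
t=viewer.camera("top");s=viewer.camera("side")
cv2.imwrite("pics/g1.png",np.hstack([crop(t,200,140,130,130,3),crop(s,190,130,130,130,3)]))
```

```text
[555.27917035 -45.34738895 110.11071803] [ 0.17  0.58  1.59 -0.79  1.3   0.58] [[ 0.041  0.998 -0.041]
 [ 0.709 -0.059 -0.702]
 [-0.704 -0.    -0.711]]
shift [0.1977, -0.0085, 0.1982] turn [0.0158, -0.0016, 0.016]
shift [0.0283, 0.0, 0.0283] turn [0.0, 0.0, 0.0]
```

View pics/g1.png

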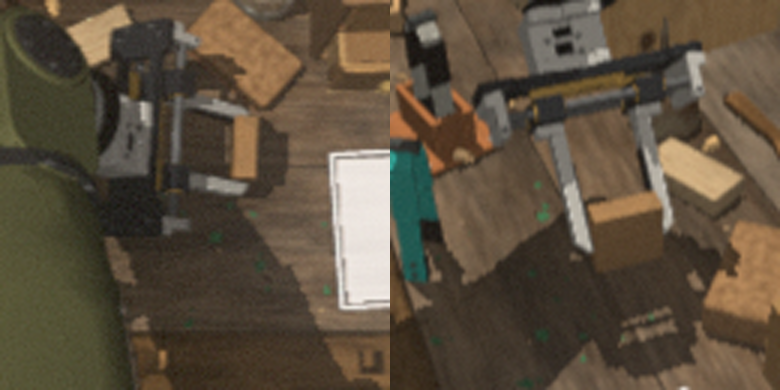

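Run:
```python
from h import *
X=tri((200+245/3,140+148/3),(190+237/3,130+202/3));print(X, tp()[0])
p,R=tp()
for z in (60,36,30): trel([p[0],p[1],z],R)
```

```text
[554.50479746 -58.75179491 139.35649017] [555.11364471 -45.53351699 110.00601618]
shift [0.1409, 0.0001, 0.142] turn [0.0, 0.0, 0.0]
shift [0.2086, 0.0002, 0.2101] turn [0.0, 0.0, 0.0]
shift [0.2255, 0.0002, 0.2271] turn [0.0, 0.0, 0.0]
```

Emit:
apply_moves(
  moves=[
    [[0.1,0,0.1],[0,0,0],0.6],
    [[0.18,0,0.18],[0,0,0],0.6],
    [[0.2,0,0.2],[0,0,0],0.6],
    [[0.21,0,0.21],[0,0,0],0.6],
    [[0.22,0,0.22],[0,0,0],0.6],
    [[0.22,0,0.22],[0,0,0],0.6],
    [[0.22,0,0.22],[0,0,0],0.6],
  ],
)

```text
clock: 13.4
eef_pos: [553.6, -70.8, 6.3]
eef_rot: [-3.14, 0.784, 1.513]
wrist_force: [1.1, 0.4, -0.5]
finger_gap: 54.4
finger_force: 20.0
```

Emit:
apply_moves(
  moves=[
    [[0.003,0,0.003],[0,0,0],0.6],
    [[0.006,0,0.006],[0,0,0],0.6],
    [[0.006,0,0.006],[0,0,0],0.6],
  ],
)

```text
clock: 13.65
eef_pos: [553.1, -70.7, 3.2]
eef_rot: [-3.138, 0.784, 1.515]
wrist_force: [0.2, 0.2, 0.5]
finger_gap: 55.2
finger_force: 20.0
```

Emit:
apply_moves(
  moves=[
    [[0.003,0,0.003],[0,0,0],0.6],
    [[0.003,0,0.003],[0,0,0],0.6],
    [[0.003,0,0.003],[0,0,0],0.6],
  ],
)

```text
clock: 13.9
eef_pos: [552.9, -70.8, 1.8]
eef_rot: [-3.137, 0.784, 1.515]
wrist_force: [0.2, 0.5, -0.6]
finger_gap: 54.8
finger_force: 20.0
```

Emit:
apply_moves(
  moves=[
    [[0.003,0,0.003],[0,0,0],0.6],
    [[0.003,0,0.003],[0,0,0],0.6],
    [[0.003,0,0.003],[0,0,0],0.6],
  ],
)

```text
clock: 14.15
eef_pos: [553.1, -70.7, 1.1]
eef_rot: [-3.138, 0.785, 1.515]
wrist_force: [-2.4, 1.6, 5.6]
finger_gap: 54.8
finger_force: 20.0
```

Emit:
apply_moves(
  moves=[
    [[0.003,0,0.003],[0,0,0],0.6],
    [[0.003,0,0.003],[0,0,0],0.6],
    [[0.003,0,0.003],[0,0,0],0.6],
  ],
)

```text
clock: 14.4
eef_pos: [553.0, -70.8, 1.0]
eef_rot: [-3.138, 0.786, 1.514]
wrist_force: [-6.6, 4.4, 13.5]
finger_gap: 54.9
finger_force: 20.0
```

Emit:
apply_moves(
  moves=[
    [[0.003,0,0.003],[0,0,0],0.6],
    [[0.003,0,0.003],[0,0,0],0.6],
    [[0.003,0,0.003],[0,0,0],0.6],
  ],
)

```text
clock: 14.65
eef_pos: [553.0, -70.8, 0.7]
eef_rot: [-3.139, 0.787, 1.513]
wrist_force: [-9.7, 6.1, 22.9]
finger_gap: 54.7
finger_force: 20.0
```

Emit:
apply_moves(
  moves=[
    [[-0.006,0,-0.006],[0,0,0],0.6],
    [[-0.0065,0,-0.0065],[0,0,0],0.6],
    [[-0.0065,0,-0.0065],[0,0,0],0.6],
  ],
  squeeze=6,
)

```text
clock: 14.9
eef_pos: [553.0, -70.8, 0.8]
eef_rot: [-3.138, 0.784, 1.515]
wrist_force: [-0.0, -0.1, 0.3]
finger_gap: 54.7
finger_force: 6.0
```

Emit:
apply_moves(
  moves=[
    [[0,0,0],[0,0,0],0.39],
    [[0,0,0],[0,0,0],0.37],
    [[0,0,0],[0,0,0],0.35],
    [[0,0,0],[0,0,0],0.3],
    [[0,0,0],[0,0,0],0.2],
    [[0,0,0],[0,0,0],0],
    [[0,0,0],[0,0,0],0],
    [[0,0,0],[0,0,0],0],
    [[0,0,0],[0,0,0],0],
    [[0,0,0],[0,0,0],0],
  ],
)

```text
clock: 15.73
eef_pos: [553.0, -70.8, 0.9]
eef_rot: [-3.137, 0.784, 1.515]
wrist_force: [0.2, -0.2, -0.7]
finger_gap: 93.7
finger_force: 0.0
```

Emit:
apply_moves(
  moves=[
    [[0,0,-0.08],[0,0,0],0],
    [[0,0,-0.2],[0,0,0],0],
    [[0,0,-0.35],[0,0,0],0],
    [[0,0,-0.5],[0,0,0],0],
    [[0,0,-0.6],[0,0,0],0],
    [[0,0,-0.6],[0,0,0],0],
    [[0,0,-0.6],[0,0,0],0],
  ],
)

```text
clock: 16.32
eef_pos: [559.7, 35.5, 107.3]
eef_rot: [-3.139, 0.784, 1.515]
wrist_force: [-0.0, -0.9, -0.2]
finger_gap: 94.0
finger_force: 0.0
```

Run:
```python
from h import *
p,R=tp();print(p)
a=np.radians(-76.6);y=np.array([np.cos(a),np.sin(a),0])
Rm=tool([0,0,-1],[np.cos(np.radians(-30)),np.sin(np.radians(-30)),0]);Rt=tool([0,0,-1],y)
W=[([545,90,250],Rm),([473,251,250],Rt),([473,251,100],Rt)]
for q,S in W: trel(q,S,p,R);p,R=np.array(q,float),S
```

```text
[561.22362012  61.52615443 133.54004229]
shift [-0.1464, -0.0718, -0.4507] turn [0.0577, 0.245, 0.141]
shift [0.4137, -0.5714, 0.0] turn [0.0, 0.0, 0.2589]
shift [0.0, 0.0, 0.6] turn [0.0, 0.0, 0.0]
```

Emit:
apply_moves(
  moves=[
    [[-0.146,-0.072,-0.45],[0.058,0.245,0.141],0],
    [[-0.146,-0.072,-0.45],[0.058,0.245,0.141],0],
    [[-0.146,-0.072,-0.45],[0.058,0.245,0.141],0],
    [[-0.146,-0.072,-0.45],[0.058,0.245,0.141],0],
    [[-0.146,-0.072,-0.45],[0.058,0.245,0.141],0],
    [[-0.146,-0.072,-0.45],[0.058,0.245,0.141],0],
    [[-0.146,-0.072,-0.45],[0.058,0.245,0.141],0],
    [[-0.146,-0.072,-0.45],[0.058,0.245,0.141],0],
    [[-0.146,-0.072,-0.45],[0.058,0.245,0.141],0],
    [[-0.146,-0.072,-0.45],[0.058,0.245,0.141],0],
  ],
)

```text
clock: 17.15
eef_pos: [544.6, 88.1, 211.4]
eef_rot: [-3.139, 0.004, 1.044]
wrist_force: [0.7, -0.9, 0.7]
finger_gap: 93.7
finger_force: 0.0
```

Emit:
apply_moves(
  moves=[
    [[0.414,-0.571,0],[0,0,0.259],0],
    [[0.414,-0.571,0],[0,0,0.259],0],
    [[0.414,-0.571,0],[0,0,0.259],0],
    [[0.414,-0.571,0],[0,0,0.259],0],
    [[0.414,-0.571,0],[0,0,0.259],0],
    [[0.414,-0.571,0],[0,0,0.259],0],
    [[0.414,-0.571,0],[0,0,0.259],0],
    [[0.414,-0.571,0],[0,0,0.259],0],
  ],
)

```text
clock: 17.82
eef_pos: [472.9, 251.3, 211.7]
eef_rot: [3.14, 0.004, 0.229]
wrist_force: [0.3, -0.1, 0.2]
finger_gap: 94.1
finger_force: 0.0
```

Run:
```python
from h import *
p,R=tp();print(p,R.as_matrix().round(3).tolist(),np.round(manip.read_state()["joints"],2))
t=viewer.camera("top");s=viewer.camera("side");cv2.imwrite("pics/top2.png",t);cv2.imwrite("pics/side2.png",s)
for n,im,z in(("top",t,55),("side",s,27)):
    c=proj(n,np.array([554.5,-58,z]));x,y=[int(k) for k in c]
    hsv=cv2.cvtColor(im,cv2.COLOR_BGR2HSV);m=cv2.inRange(hsv,(8,90,90),(22,255,255))
    k=np.zeros_like(m);k[y-22:y+23,x-22:x+23]=1;m=m*k
    for q in cv2.findContours(m,cv2.RETR_EXTERNAL,cv2.CHAIN_APPROX_NONE)[0]:
        if cv2.contourArea(q)>40:
            r=cv2.minAreaRect(q);print(n,c.round(1),r,onz(n,*r[0],z).round(1))
a=np.radians(-76.6);y=np.array([np.cos(a),np.sin(a),0]);Rt=tool([0,0,-1],y)
trel([473,251,150],Rt)
```

```text
[472.9778485  251.33929833 248.72885503] [[0.974, 0.227, -0.003], [0.227, -0.974, -0.002], [-0.004, 0.001, -1.0]] [ 0.42  0.25  1.52 -0.    1.37  1.76]
top [279. 193.] ((292.43994140625, 199.91998291015625), (15.273507118225098, 12.445079803466797), 8.130102157592773) [534.5 -96.1  55. ]
top [279. 193.] ((278.0, 192.0), (44.0, 44.0), 90.0) [557.3 -55.3  55. ]
side [267.9 230.9] ((284.0, 248.0), (10.0, 8.0), 0.0) [ 569.3 -122.3   27. ]
side [267.9 230.9] ((276.26129150390625, 221.4282684326172), (45.207210540771484, 32.00646209716797), 27.349876403808594) [586.2 -36.4  27. ]
shift [0.0008, -0.0015, 0.3961] turn [0.0002, 0.001, 0.0008]
```

Emit:
apply_moves(
  moves=[
    [[0,0,0.15],[0,0,0],0],
    [[0,0,0.3],[0,0,0],0],
    [[0,0,0.4],[0,0,0],0],
    [[0,0,0.5],[0,0,0],0],
    [[0,0,0.55],[0,0,0],0],
    [[0,0,0.595],[0,0,0],0],
    [[0,0,0.595],[0,0,0],0],
    [[0,0,0.595],[0,0,0],0],
  ],
)

```text
clock: 18.58
eef_pos: [473.2, 250.6, 64.1]
eef_rot: [-3.141, 0.002, 0.233]
wrist_force: [-0.2, 0.2, 0.4]
finger_gap: 94.0
finger_force: 0.0
```

Run:
```python
from h import *
print(tp()[0])
t=viewer.camera("top");s=viewer.camera("side");cv2.imwrite("pics/top3.png",t);cv2.imwrite("pics/side3.png",s)
f=cv2.resize
a=crop(t,260,174,36,36,8);b=crop(s,242,202,52,52,8);c=crop(s,175,110,64,64,6)
P=lambda i,h:cv2.copyMakeBorder(i,0,600-i.shape[0],0,0,cv2.BORDER_CONSTANT)
L=np.vstack([a,b[:312,:288]]) # placeholder layout
C=np.zeros((600,800,3),np.uint8);C[0:288,0:288]=a;C[0:416,288:704]=b;C[288:600,0:288]=crop(s,180,115,48,52,6);cv2.imwrite("pics/h.png",C)
```

```text
[473.24849269 250.60237417 101.09518873]
```

View pics/h.png

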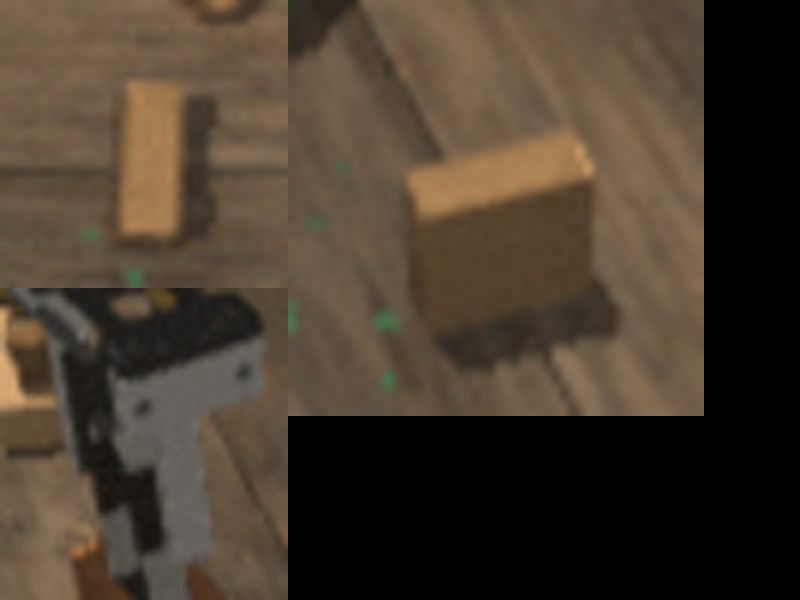

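The block stands upright in both crops, with its top face centred near (152,158) in the top crop and (210,175) in the side crop. The fingers straddle the tongs' sleeves. I'll grip the tongs gently.

Emit:
apply_moves(
  moves=[
    [[0,0,0],[0,0,0],0.5],
    [[0,0,0],[0,0,0],0.5],
    [[0,0,0],[0,0,0],0.5],
    [[0,0,0],[0,0,0],0.5],
    [[0,0,0],[0,0,0],0.5],
    [[0,0,0],[0,0,0],0.5],
    [[0,0,0],[0,0,0],0.53],
    [[0,0,0],[0,0,0],0.55],
    [[0,0,0],[0,0,0],0.565],
    [[0,0,0],[0,0,0],0.565],
    [[0,0,0],[0,0,0],0.565],
    [[0,0,0],[0,0,0],0.565],
  ],
  squeeze=12,
)

```text
clock: 19.68
eef_pos: [473.0, 250.6, 63.9]
eef_rot: [-3.141, 0.002, 0.232]
wrist_force: [0.1, -0.1, -1.7]
finger_gap: 40.9
finger_force: 5.3
```

Run:
```python
from h import *
A=lambda a,b:(260+(a+.5)/8-.5,174+(b+.5)/8-.5);B=lambda a,b:(242+(a+.5)/8-.5,202+(b+.5)/8-.5)
print(tri(A(152,158),B(210,175)))
P=np.array([onz("top",*A(*q),55) for q in((125,82),(183,82),(180,236),(118,234))]);Q=np.array([onz("side",*B(*q),55) for q in((120,175),(287,130),(305,175),(130,220))])
print(P.mean(0),Q.mean(0))
for e in(P[0]-P[3]+P[1]-P[2],Q[1]-Q[0]+Q[2]-Q[3]):print(np.degrees(np.arctan2(e[1],e[0])))
print(P.round(),Q.round())
```

```text
[554.30592118 -57.1610363   52.85721717]
[553.44737701 -56.70302586  55.        ] [554.42306723 -59.04376411  55.        ]
-2.643085770343431
-2.5751199374905704
[[581. -48.  55.]
 [581. -68.  55.]
 [526. -66.  55.]
 [526. -44.  55.]] [[529. -49.  55.]
 [583. -51.  55.]
 [581. -70.  55.]
 [525. -67.  55.]]
```

Emit:
apply_moves(
  moves=[
    [[0,0,-0.04],[0,0,0],0.565],
    [[0,0,-0.08],[0,0,0],0.565],
    [[0,0,-0.16],[0,0,0],0.565],
    [[0,0,-0.24],[0,0,0],0.565],
    [[0,0,-0.32],[0,0,0],0.565],
    [[0,0,-0.38],[0,0,0],0.565],
    [[0,0,-0.38],[0,0,0],0.565],
    [[0,0,-0.38],[0,0,0],0.565],
  ],
)

```text
clock: 20.35
eef_pos: [473.5, 250.8, 159.9]
eef_rot: [-3.141, 0.0, 0.232]
wrist_force: [0.5, -0.4, -1.5]
finger_gap: 40.8
finger_force: 5.3
```

Run:
```python
from h import *
p,R=tp();print(p)
s=viewer.camera("side");cv2.imwrite("pics/side4.png",s)
d=lambda a:[np.cos(np.radians(a)),np.sin(np.radians(a)),0]
W=[([525,95,192],tool([0,0,-1],d(-85))),([554,-58,192],tool([0,0,-1],d(-93)))]
for q,S in W: trel(q,S,p,R);p,R=np.array(q,float),S
```

```text
[473.51350854 250.75103284 196.89910284]
shift [0.0574, 0.6538, 0.0191] turn [-0.0003, 0.0, 0.046]
shift [0.0622, 0.6198, 0.0] turn [0.0, 0.0, 0.0444]
```

Emit:
apply_moves(
  moves=[
    [[0.006,0.06,0],[0,0,0.005],0.565],
    [[0.012,0.13,0],[0,0,0.01],0.565],
    [[0.02,0.2,0],[0,0,0.015],0.565],
    [[0.027,0.27,0],[0,0,0.02],0.565],
    [[0.034,0.34,0],[0,0,0.025],0.565],
    [[0.04,0.41,0],[0,0,0.03],0.565],
    [[0.046,0.48,0],[0,0,0.035],0.565],
    [[0.052,0.55,0],[0,0,0.04],0.565],
    [[0.057,0.62,0],[0,0,0.046],0.565],
    [[0.057,0.654,0],[0,0,0.046],0.565],
    [[0.057,0.654,0],[0,0,0.046],0.565],
  ],
)

```text
clock: 21.32
eef_pos: [524.5, 93.6, 157.9]
eef_rot: [3.142, 0.004, 0.086]
wrist_force: [0.6, -0.6, -0.3]
finger_gap: 40.9
finger_force: 5.2
```

Emit:
apply_moves(
  moves=[
    [[0.006,0.06,0],[0,0,0.005],0.565],
    [[0.013,0.13,0],[0,0,0.01],0.565],
    [[0.02,0.2,0],[0,0,0.015],0.565],
    [[0.027,0.27,0],[0,0,0.02],0.565],
    [[0.034,0.34,0],[0,0,0.025],0.565],
    [[0.041,0.41,0],[0,0,0.03],0.565],
    [[0.048,0.48,0],[0,0,0.035],0.565],
    [[0.055,0.55,0],[0,0,0.04],0.565],
    [[0.062,0.6,0],[0,0,0.0445],0.565],
    [[0.062,0.62,0],[0,0,0.0445],0.565],
    [[0.062,0.62,0],[0,0,0.0445],0.565],
    [[0.062,0.62,0],[0,0,0.0445],0.565],
  ],
)

```text
clock: 22.32
eef_pos: [553.4, -57.6, 158.6]
eef_rot: [-3.142, 0.002, -0.052]
wrist_force: [-0.3, 0.5, -1.0]
finger_gap: 41.3
finger_force: 5.3
```

Run:
```python
from h import *
p,R=tp();print(p,manip.read_state()["finger_force"])
s=viewer.camera("side");cv2.imwrite("pics/side5.png",s);t=viewer.camera("top");cv2.imwrite("pics/top5.png",t)
S=tool([0,0,-1],[np.cos(np.radians(-93)),np.sin(np.radians(-93)),0])
trel([554,-58,108],S)
# dark pads vs expectation: jaw location in side image
f=lambda X:proj("side",np.array(X,float)).round(1)
o=p
for dy in(-17,17):
  for dz in(-92,-79,-65):print(dy,dz,f(p+R.apply([0,dy,-dz])))
g=cv2.cvtColor(s,cv2.COLOR_BGR2GRAY);print(f((554,-58,55)))
x,y=[int(k) for k in f(p+[0,0,-85])]
print(x,y);print(g[y-16:y+26:2,x-20:x+21:2])
```

```text
[553.53583821 -57.56911396 195.62577576] 5.252941399812698
shift [0.0031, 0.0025, 0.3511] turn [-0.0, 0.0007, 0.0003]
-17 -92 [264.8 204. ]
-17 -79 [264.7 200. ]
-17 -65 [264.6 195.5]
17 -92 [269.5 213.7]
17 -79 [269.5 209.6]
17 -65 [269.5 205.2]
[267.6 223.1]
267 206
[[106 105  99 103 114 114 109  91  89  49  87 106 109  98  85  71  75  79
   81 103 156]
 [110 108 106 101 109 107 109  92  89  55  62  62  52  67  65  80  70  68
   81  84  83]
 [106 109 109 110 110 111 100  91  88  85  75  90  93  93  80  86  85  82
   56  73  81]
 [ 85 116 115 113 115 112 106  72  52  41  90  92  92  90  94  84  84  81
   79  77  69]
 [ 78 106 114 110 111 110 109  38  27  34  90  93  93  92  92  94  82  88
   79  81  80]
 [ 78  71 118 108 108 115 111  39  28  32  90  92  95  92  93 102  92  87
   81  82  73]
 [ 76  79  99 105 107 112 114  40  26  29  89  91  94  93  88  95  97  90
   89  81  80]
 [ 86  77  67 101 101 110 115  40  40  56  89  92  91  92  83  95  92  86
   88  87  79]
 [ 94  77  78  96  99  97 105  98 120  64  88  91  94  92  78  96  96  92
   88  93  78]
 [103  88  74  66 103  97 101 
[... 338 characters left out ...]
5  91  80  76 101  98 102 104  94 102  94  99 106 106 103 116
  114 101 113]
 [100  99  93  97  89  79  78 110 103 105  99 105 103 111 116 120  99 111
  118 110 107]
 [ 94 101  94  99  95  82  76 103 105 106 113 119 103 112  79  69 103 108
  112 115 100]
 [ 96  98  94 101 103  94 101 115 125 108  68  72  68  69  70  65  84 108
  114 117 109]
 [ 92  89  97  94  98 137 144 141 115  62  70  69  72  72  73  70  73 113
  108 118 112]
 [ 95  91  94  91  88  99 145 147 144 116  71  73  74  71  72  70  72 110
  110 107 111]
 [ 96  90  92  93  89  80 130 118  95  79  72  73  75  71  74  67  72 106
  116 104 108]
 [ 97  95  95  93  87  70  75  75  73  72  74  71  73  71  74  69  71 110
  110 110 101]]
```

The jaws show up in the side view where predicted, straddling the block to within about a pixel. I'll lower slowly.

Emit:
apply_moves(
  moves=[
    [[0.003,0.002,0.05],[0,0,0],0.565],
    [[0.003,0.002,0.1],[0,0,0],0.565],
    [[0.003,0.002,0.14],[0,0,0],0.565],
    [[0.003,0.002,0.17],[0,0,0],0.565],
    [[0.003,0.002,0.19],[0,0,0],0.565],
    [[0.003,0.002,0.2],[0,0,0],0.565],
    [[0.003,0.002,0.21],[0,0,0],0.565],
    [[0.003,0.002,0.22],[0,0,0],0.565],
    [[0.003,0.002,0.23],[0,0,0],0.565],
    [[0.003,0.002,0.23],[0,0,0],0.565],
  ],
)

```text
clock: 23.25
eef_pos: [554.1, -58.8, 101.1]
eef_rot: [3.141, 0.002, -0.053]
wrist_force: [0.4, 0.4, -1.1]
finger_gap: 41.1
finger_force: 5.3
```

Emit:
apply_moves(
  moves=[
    [[0,0,0.02],[0,0,0],0.565],
    [[0,0,0.04],[0,0,0],0.565],
    [[0,0,0.06],[0,0,0],0.565],
    [[0,0,0.08],[0,0,0],0.565],
    [[0,0,0.1],[0,0,0],0.565],
    [[0,0,0.12],[0,0,0],0.565],
    [[0,0,0.12],[0,0,0],0.565],
    [[0,0,0.12],[0,0,0],0.565],
  ],
)

```text
clock: 23.92
eef_pos: [554.0, -58.8, 71.1]
eef_rot: [3.142, 0.003, -0.053]
wrist_force: [-0.7, 0.3, -0.4]
finger_gap: 40.9
finger_force: 5.3
```

Run:
```python
from h import *
print(tp()[0],manip.read_state()["finger_force"])
s=viewer.camera("side");cv2.imwrite("pics/side6.png",s)
a=cv2.imread("pics/side3.png");x,y=[int(k) for k in proj("side",np.array([554,-58,30.]))]
g=cv2.cvtColor(s,cv2.COLOR_BGR2GRAY);g0=cv2.cvtColor(a,cv2.COLOR_BGR2GRAY)
print(x,y);print(g[y-24:y+16:2,x-20:x+21:2]);print(g0[y-14:y+16:2,x-20:x+21:2])
```

```text
[554.09008905 -58.76813078 108.05321456] 5.253793001174927
267 230
[[ 96  77  79  97 104 101 110  63  32 102 111 100 110 109 108 108 103  98
   89  94  81]
 [105  89  76  68 105  95 104  60  27  85 111 109 111 112 112  95  95 100
   95  92  90]
 [106 103  78  74  88 100  99  63  29  44  46 108 110 110 112 107 100 102
  105  91  92]
 [107 103  94  82  74  98  94 107  87  92  41 108 110 110 112 104 109 106
  103 104  94]
 [105 102  96  88  81  77  96 104  91  92  42 107 113 110 111 106 112 114
  104 107 101]
 [106  99  98  93  82  77 106  98  92  89  44 106 111 109 110 100 108 118
  118 104 114]
 [103 100  96  98  90  85  79 109  89  91  45 108 112 111 112  94  98 113
  119 110 108]
 [ 94 101  94  98  99  83  76 103  89  91  41  93  95  74  71  68 106 108
  115 118 101]
 [ 97  98  96  99 104  97 102  83  69  69  64  76  92  91  79  66  86 110
  116 117 112]
 [ 94  92  98  94  98 138 144 140  79  68  86  91  93  92  81  71  75 113
  111 119 114]
 [ 96  93  93  90  91 102 146 126 113  71  84  93  95  95  81  73  75 112
  112 112 109]
 [ 97  95  94  94  91  81 131 118  72  73  81  91  92 
[... 1383 characters left out ...]
1  89  80  69  73  70  71  68  68  66  70  71  68  62  72 105
  104 106  98]
 [ 87  91  95  89  88  68  69  67  68  70  72  69  69  70  67  68  66  99
  102 108  95]
 [ 89  90  91  87  87  64  71  70  68  65  66  67  70  69  68  63  69 101
   97 103 100]
 [ 94  94  79  90  87  61  66  68  70  67  68  68  67  68  63  67  66  96
   98  99 102]
 [ 98  93  87  80  88  66  68  66  67  68  65  63  65  67  68  65  58  57
  101  92  99]
 [ 94  93  93  70  86  79  68  66  65  67  63  67  60  66  58  51  52  55
   81 100  91]
 [ 82  96  95  95  93  80  69  67  60  62  52  45  48  55  57  51  54  54
   76  97  93]
 [ 81  83  94  84  70  80  75  48  48  49  55  52  47  52  61  57  76  78
  100  96 100]]
```

The block hasn't moved and the jaws are on both sides of it. I'll squeeze.

Emit:
apply_moves(
  moves=[
    [[0,0,0],[0,0,0],0.575],
    [[0,0,0],[0,0,0],0.585],
    [[0,0,0],[0,0,0],0.595],
    [[0,0,0],[0,0,0],0.605],
    [[0,0,0],[0,0,0],0.62],
    [[0,0,0],[0,0,0],0.65],
    [[0,0,0],[0,0,0],0.65],
    [[0,0,0],[0,0,0],0.65],
    [[0,0,0],[0,0,0],0.65],
  ],
  squeeze=32,
)

```text
clock: 24.72
eef_pos: [554.2, -58.8, 71.5]
eef_rot: [3.141, 0.002, -0.053]
wrist_force: [-0.6, 0.4, 0.9]
finger_gap: 36.5
finger_force: 32.0
```

Emit:
apply_moves(
  moves=[
    [[0,0,-0.02],[0,0,0],0.65],
    [[0,0,-0.05],[0,0,0],0.65],
    [[0,0,-0.1],[0,0,0],0.65],
    [[0,0,-0.16],[0,0,0],0.65],
    [[0,0,-0.22],[0,0,0],0.65],
    [[0,0,-0.28],[0,0,0],0.65],
    [[0,0,-0.32],[0,0,0],0.65],
    [[0,0,-0.32],[0,0,0],0.65],
    [[0,0,-0.32],[0,0,0],0.65],
  ],
)

```text
clock: 25.47
eef_pos: [554.3, -58.8, 151.5]
eef_rot: [3.141, 0.001, -0.053]
wrist_force: [-0.5, -0.9, -1.5]
finger_gap: 36.8
finger_force: 32.0
```

Run:
```python
from h import *
p,R=tp();print(p,manip.read_state()["finger_gap"],np.round(manip.read_state()["joints"],2))
t=cv2.imread("pics/top0.png");g=cv2.cvtColor(t,cv2.COLOR_BGR2GRAY)
m=(g>185).astype(np.uint8);k=np.zeros_like(m);k[170:260,295:380]=1;m*=k
r=cv2.minAreaRect(max(cv2.findContours(m,0,2)[0],key=cv2.contourArea));print(r,onz("top",*r[0],12),onz("top",*r[0],24))
s=cv2.imread("pics/side0.png")
C=onz("top",*r[0],18)
S=tool([0,0,-1],[np.cos(np.radians(-93)),np.sin(np.radians(-93)),0])
m1=[530,-150,190];trel(m1,S);trel([C[0],C[1],190],S,m1,S)
s=viewer.camera("side");cv2.imwrite("pics/side7.png",s)
f=lambda X:proj("side",np.array(X,float)).astype(int)
g=cv2.cvtColor(s,cv2.COLOR_BGR2GRAY);x,y=f((554,-58,108));print(x,y);print(g[y-20:y+24:2,x-20:x+21:2])
```

```text
[554.37337922 -58.80910057 188.49736517] 36.7998817115605 [-0.17  0.35  1.54 -0.    1.26  1.45]
((337.35638427734375, 215.4830322265625), (51.513057708740234, 53.272972106933594), 87.27368927001953) [ 493.6928678  -233.25757633   12.        ] [ 492.68088552 -230.22256252   24.        ]
shift [-0.078, 0.3694, -0.0058] turn [0.0001, 0.0005, -0.0001]
shift [-0.1299, 0.3342, 0.0] turn [0.0, 0.0, 0.0]
267 207
[[ 98  98 100 104 116 103 101  89  83  62  69 108 111 110 110  80  85 141
  182 187 184]
 [102 100  98 105 114 112 108  98  93  60  70 108 110 110 109  88  74  89
   97 151 185]
 [110 108 104  98 112 111 110  96  91  60  68 107 110 110 108  83  69  74
   81  88 107]
 [112 110 109 106 111 110 104 108  91  60  69  96  88  77  61  86  82  74
   75  80  83]
 [ 98 112 114 111 115 113 101  99  91  78  50  67  76  88  82  74  85  78
   64  73  81]
 [ 74 115 117 113 111 109 109  95  82  81  89  90  93  91  76  66  73  84
   83  78  70]
 [ 79  85 118 115 109 127 129 108  63  63  87  89  93  93  81  69  71  88
   80  81  78]
 [ 77  74 112 111 105 142 144 144  85  70  89  91  93  93  81  72  72
[... 566 characters left out ...]
6  88  78  62  71  71  70  50  87  91  62  92  68  69  67 111
  107 103 108]
 [103 101  94  95  82  58  71  69  69  57  79  77  77  70  79  83  90 113
  119 104 110]
 [100 102  92  97  94  75  68  66  65  67  75  78  97 101 112 107 104 110
  115 113 104]
 [ 93 101  93  98 100  88  71  70  97  96  99 103 109 113 113 107 109 106
  114 116 104]
 [ 90  93  98 100 104 101  87  68 110 100 112 106 100 107 113 108 108 110
  109 116 113]
 [ 93  90  95  93  94 102  90  85  86  99 103 104 100 109 103 113 106 114
  110 115 111]
 [ 97  91  94  92  89  99 100  85  76  98 100 114 102 101 107 113 115 109
  113 102 107]
 [ 96  93  94  93  88  90 106  86  86  80 107 107 102  96 107 102 111 111
  112 110 106]]
```

The block is lifted in the tongs, so I'll carry it to the tray.

Emit:
apply_moves(
  moves=[
    [[-0.02,0.05,0],[0,0,0],0.65],
    [[-0.04,0.11,0],[0,0,0],0.65],
    [[-0.055,0.18,0],[0,0,0],0.65],
    [[-0.075,0.25,0],[0,0,0],0.65],
    [[-0.1,0.32,0],[0,0,0],0.65],
    [[-0.12,0.39,0],[0,0,0],0.65],
    [[-0.145,0.46,0],[0,0,0],0.65],
    [[-0.165,0.53,0],[0,0,0],0.65],
    [[-0.185,0.6,0],[0,0,0],0.65],
    [[-0.2,0.65,0],[0,0,0],0.65],
    [[-0.208,0.69,0],[0,0,0],0.65],
    [[-0.208,0.703,0],[0,0,0],0.65],
  ],
)

```text
clock: 26.52
eef_pos: [492.5, -232.8, 151.1]
eef_rot: [-3.142, 0.003, -0.054]
wrist_force: [0.7, -0.4, -1.4]
finger_gap: 36.4
finger_force: 32.0
```

Emit:
apply_moves(
  moves=[
    [[0,0,0],[0,0,0],0.65],
    [[0,0,0],[0,0,0],0.65],
    [[0,0,0],[0,0,0],0.65],
    [[0,0,0],[0,0,0],0.65],
    [[0,0,0],[0,0,0],0.65],
    [[0,0,0],[0,0,0],0.65],
  ],
)

```text
clock: 27.02
eef_pos: [493.3, -231.2, 151.5]
eef_rot: [3.141, 0.002, -0.052]
wrist_force: [0.0, 0.2, -1.6]
finger_gap: 37.0
finger_force: 32.0
```

Run:
```python
from h import *
p,R=tp();print(p,manip.read_state()["finger_gap"])
s=viewer.camera("side")
x,y=proj("side",p+[0,0,-80]).astype(int);a=cv2.imread("pics/side0.png");d=cv2.absdiff(a,s).sum(2)
print(x,y);print(s[y-16:y+24:2,x-20:x+21:2,2]);print(proj("side",np.array([p[0]-27,p[1]-10,p[2]-80-27])))
```

```text
[ 493.32645088 -231.2320073   188.51692594] 37.014367745832494
271 273
[[115 101 103  98 120 113 111  95  99 103 116 113 113 117 117 114 117 120
  129 137 132]
 [125 107 100 100 105 118 113  95  98  71  60 101 119 116 117 117 120 129
  222 176 134]
 [125 110 104 107  98 117 118  97  98  72  51 102 117 116 117 116 120 143
  189 248 152]
 [122 119 107 105  98 114 118  91  91  63  53  96 117 113 109  97  90  83
  114 187 231]
 [117 130 115 102 132 164 143  99  85  85  80  95 104 101  99  89  84  90
  100 108 241]
 [123 122 122 123 188 182 180 175  86  90  95  99 101 101  98  90  92  93
   95 118 130]
 [134 112 117 108 180 184 188 188 111  91  99 100 103 101 100  90  96  96
  141 239 109]
 [124 121 166 166 161 185 191 109  92  95  98 100 101 100 100  89  93  91
  152 252 179]
 [212 241 198 122 107 170 152 103  99  97 102 100 104 102 103  77  90  89
  150 250 250]
 [163 128 127 117  89  97  94  96  98  87  99  99 102 100 100  72  94  92
  180 247 250]
 [127 128 131 117  92  97  95  95  96  57 100 101 101 100 102  76  91  91
  185 248 248]
 [133 162 159 117  87  95  96  96  97  56  97 101  74  83 102  81  90  89
  223 247 246]
 [126 128 205 213  83  96  92  92  96  53  98 101  85 103 101  82  92  85
  223 247 247]
 [222 244 246 250  92  97  95  92  95  52 100  99  71  76 100  95 146 209
  239 248 246]
 [248 244 245 247 120  92  93  93  90  69  98 104 109 156 210 233 250 248
  249 248 247]
 [248 246 244 245 229  91  90  88  93 109 157 232 251 249 248 247 249 247
  248 248 247]
 [248 247 245 244 247 111 143 205 234 251 250 248 248 248 247 247 247 248
  247 248 248]
 [246 248 247 245 245 239 250 249 248 248 249 249 248 249 247 248 247 249
  248 248 248]
 [247 247 248 245 246 245 246 247 247 248 249 249 248 249 248 247 248 248
  248 247 249]
 [248 247 248 246 245 245 245 247 248 248 248 249 249 248 249 248 247 248
  248 248 248]]
[261.07787311 290.39013054]
```

The block is held over the tray with the white tray visible below it, so I'm handing in.

```bash
python3 -c "
from cell import manip
print(manip.sign_off())"
```

```text
the job is handed in; nothing more can be done
None
```

I stood the block on edge and let go, then lifted it with the spring tongs; it is held about 110 mm up over the tray centre, and the job was handed in at about 27 s with no verdict returned.

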